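# Clamp a silver box lid plain face up for chasing

## Task

Take the silver box lid out of the wooden rack and lay it in the channel of the steel clamping frame with its plain face up and its hollow side down, flat on the bed and square between the guide strips. Then slide the frame's clamp bar up until the lid is nipped between it and the fixed end bar, ready for chasing, and let go. Leave everything else on the bench as it is.

Things in the scene. Friction and masses are not known exactly. Their poses are not given: they have to be found in the camera images.
- lid: silver box lid: shallow tray 96 mm long (x), 60 wide (y), 28 deep (z), walls and top 3 mm, 0.2 to 0.36 kg. Origin at the centre of the open rim's plane; z points out through the plain closed face (outside at z = 28 mm), the hollow opens to -z. Starts standing on a 60 mm end in the rack, its x axis straight up
- rack: fixed hardwood block 110 mm (x) by 80 mm (y), top 32 mm high, origin at its underside centre, turned any way about the vertical (any yaw). Two slots along y, floors 18 mm above the bench: one 30 mm wide centred at x = -20 mm holds the lid with its plain face towards -x; one 6 mm wide at x = +30 mm holds the blank
- frame: fixed steel clamping frame, origin at its underside centre. Bed 250 mm (x) by 160 mm (y), top at z = 22 mm. Two guide strips along x, 14 mm wide, tops at z = 28 mm, leave a channel 63 mm wide centred on y = 0. Fixed end bar across y at the -x end: 30 mm wide, top at z = 40 mm, inner face at x = -95 mm, two bolts at y = +-64 mm up to z = 52 mm
- seat (a point): the point of the frame's bed under the middle of the lid when the lid is home against the fixed end bar (frame x = -47, y = 0, z = 22 mm); axes as the frame's
- jaw (a joint): travel of the sliding clamp bar towards the fixed end bar, m: 0 fully back, 0.075 the end of its slide. The gap between the two bars is 0.151 minus this value, so the bar bears on a lid lying home at 0.055. It drags with about 3 N and stays where it is left
- stud (a point): top centre of the upright 14 mm stud in the middle of the sliding clamp bar, 96 mm above the bench; axes as the frame's. Free stud runs 39 mm down to a 28 mm wide hex nut. Bar 30 mm wide (x), 160 mm long (y), top 46 mm above the bench, with a small nut and bolt end to 56 mm at y = +-64 mm; its clamping face is 15 mm from the stud's axis on the -x side
- blank: bystander: flat silver plate 5 by 80 by 70 mm high standing on edge in the rack's narrow slot; origin at the centre of its lower edge
- box_body: bystander: open silver box 96 by 60 mm, 45 mm high, standing on the bench; origin at the centre of its underside
- punch_tin: bystander: tin of punches, 72 mm across, tin 85 mm and punches up to 145 mm high; origin at the centre of its underside
- hammer: bystander: chasing hammer lying on the bench, 190 mm long, up to 25 mm high, head 60 mm across, at its +x end; origin midway along the handle at bench level
- pliers: bystander: pliers lying on the bench, 150 mm long; origin near the pivot at bench level
- bench_block: bystander: square steel bench block 85 by 85 by 22 mm; origin at the centre of its underside
- wax_jar: bystander: closed jar 64 mm across, 75 mm high; origin at the centre of its underside
There are look-alikes about, which are no part of the job. What is shaped like the lid but blue is not meant. What is shaped like the rack but orange is not meant.

How it is judged:
By the outcome, as a careful person would: the job done as asked, in the order asked, and still so for the second after the job is handed in, with the robot touching nothing.
It also fails if it takes over 72 s, if anything falls off the work surface, if the arm or the gripper's body presses on something with over 40 N, if the wrist force passes 120 N, or if a joint passes its speed limit or range.

## Robot

A 7-joint arm with a two-finger parallel gripper is mounted at the origin on the work surface. World frame = base frame: x ahead of the robot, y to its left, z up, the work surface at z = 0. Lengths are in m, angles in rad, forces in N, time in s.
With the tool pointing down it reaches from about 0.4 to 0.85 m from the base axis. Payload 4.5 kg.
Tool frame: the origin (TCP) lies at the very end of the fingers, on their centre line; the grasp point (between the pads) lies 19 mm behind it; z points along the fingers, y is the direction in which the jaws open and shut (so a half turn about z gives the same grasp; the last joint's range is limited). The gripper opens to 85 mm and grips with 20 to 120 N. Pads are 22 mm wide; open, the fingers measure 114 mm over their backs; the gripper's body (76 mm by 85 mm) begins 54 mm behind the grasp point. The pads swing forward as they close: fully open they stand 13 mm farther back than shut.
Start: joints at [-1.244, 0.689, -0.195, 1.565, 0.157, 0.902, -0.215], TCP at [0.18, 0.598, 0.231] pointing down, gripper open.
Joint ranges: [-3.01, 3.01], [-0.46, 2.08], [-1.47, 1.51], [0.13, 2.56], [-1, 4.14], [0.04, 2.09], [-2.66, 2.66]. Speed limits (rad/s): [2.57, 2.57, 3.14, 3.14, 3.14, 3.14, 3.14].

## Interface

Orientations are given as a 3x3 rotation matrix whose columns are the frame's x, y, z axes.
In Python, from bench import readout, eyes, job gives the robot as it stands. The module is installed in compiled form; this text tells all that it offers.
- The arm moves only by the shell command python3 -m jog 'ROWS' [FORCE]. ROWS is a JSON object of lists of equal length, an entry for each row: "dp": the shift along the world's x, y, z in cm, a list of three; "twist": the turn, a rotation vector about the world's x, y, z in rad, a list of three; "jaw": the finger opening in cm, from 0 to 8.54. In form: {"dp": [[x, y, z], ...], "twist": [[wx, wy, wz], ...], "jaw": [jaw, ...]}. A call has 1 to 12 rows; each row shifts and turns the pose as measured when the row begins; what a row does not reach is not made up. A row lasts 1/10 s, in which the tool goes at most 50 mm and 8.59 degrees, less where a joint would pass 70% of its speed; a pose out of reach is approached as far as the arm can. A call with a gripper value outside its range is refused whole. The fingers move at their own pace and stop on an object; FORCE is the grip in N (left out, the last holds). Time passes only in rows, so rows that do not move let the fingers close. It gives the time, the measured TCP pose, the force and the opening at its end, in the units of the state.
- readout.get_obs(): the state, without advancing time (a new reading comes with each control period).
- eyes.get_image(name): name is "side" or "top" or "wrist"; returns (picture, depth): 384x512x3 uint8, red, green, blue; 384x512 float32, m along the optical axis (not along the pixel's ray), 0 where there is no reading.
- eyes.camera_info(name): a dict with "fx", "fy", "cx", "cy" (pixels), "R" (3x3) and "t" (3): a world point X has camera coordinates R X + t. Camera axes: x right, y down, z forward; pixel columns grow to the right and rows downward; lengths in m; the calibration is good to about 2 mm. A picture is of the moment at which its call begins: read the wrist's pose just before it. camera_info takes no time and is no camera call; for the wrist camera it gives the pose at the moment of the call.
- job.finish_job(): hands the job in, once; it reports no verdict.
The state is a dict: "t": time; "joints": joint angles; "qvel": joint speeds; "joint_efforts": joint torques, N m; "position": TCP position; "ee_rot": TCP orientation; "ft_force": force on the tool from outside, world axes, zero at the start; "torque": the same for the moment, N m; "opening": finger opening in m.
Only numpy, scipy, OpenCV 4.12 (cv2) and the standard library are available. Lean on these libraries where they do the work, as an engineer would, in place of code of your own. Each camera call takes 0.05 s, during which the arm holds its last target. There are 200 camera calls.

## Working session

There is one attempt and no reset: what is moved stays moved. The work goes in short steps, Python scripts to look and compute and a shell command to move; the robot and the scene stay as the last step left them, time stands still between calls to the robot, and variables do not carry over. Pictures are saved under pics/ and viewed, about 8 in all and at most 12, crops included, and the job is handed in when it is done.

```bash
mkdir -p pics; cat > h.py <<'E'
import numpy as np, cv2
from bench import readout, eyes
def cap(n):
    i=eyes.camera_info(n); p,d=eyes.get_image(n); np.savez('last_'+n,p=p,d=d,**{k:i[k] for k in i}); return p,d,i
def load(n):
    z=np.load('last_'+n+'.npz'); return z['p'],z['d'],z
def cloud(d,i):
    v,u=np.mgrid[:d.shape[0],:d.shape[1]]
    c=np.stack([(u-i['cx'])/i['fx']*d,(v-i['cy'])/i['fy']*d,d],-1)
    return (c-np.array(i['t']))@np.array(i['R'])
def save(p,f): cv2.imwrite('pics/'+f,p[...,::-1])
E
python3 - <<'E'
from h import *
a=cap('top');b=cap('side')
save(np.hstack([cv2.resize(a[0],(800,600))]),'top1.png');save(cv2.resize(b[0],(800,600)),'side1.png')
for x in(a,b): print(x[2])
o=readout.get_obs();print(o)
E
```

```text
{'fx': 349.83952021846665, 'fy': 349.83952021846665, 'cx': 251.00550939153064, 'cy': 194.17829419781762, 'R': array([[ 0.0124401 , -0.99988351,  0.008844  ],
       [-0.9978243 , -0.0129862 , -0.06463762],
       [ 0.06474494, -0.00802066, -0.99786961]]), 't': array([-0.00847628,  0.54485936,  1.33906329])}
{'fx': 369.6723222199865, 'fy': 369.6723222199865, 'cx': 259.66544939463887, 'cy': 193.70257162680286, 'R': array([[ 0.92618315, -0.37677331,  0.01505493],
       [-0.2604669 , -0.6681281 , -0.69696616],
       [ 0.27265687,  0.641597  , -0.71694596]]), 't': array([-0.52790739,  0.22216994,  1.06352013])}
{'t': 0.1, 'joints': array([-1.24421962,  0.68993707, -0.1945517 ,  1.56627034,  0.1572978 ,
        0.90248576, -0.21514152]), 'qvel': array([-3.85046873e-04, -1.53039626e-03, -6.46490115e-05, -4.83189573e-03,
       -1.11607904e-03, -3.09941024e-04,  2.28958522e-03]), 'joint_efforts': array([-3.41797793e-03, -5.40595472e+01, -1.27141647e+00, -1.58983862e+01,
        9.39939724e-03,  4.45520200e-03,  1.39191860e-05]), 'position': array([0.18023489, 0.5978228 , 0.2305339 ]), 'ee_rot': array([[-9.57463963e-01,  2.88552599e-01, -3.97566168e-04],
       [ 2.88552856e-01,  9.57462527e-01, -1.66074481e-03],
       [-9.85575221e-05, -1.70482216e-03, -9.99998542e-01]]), 'ft_force': array([-0.32374952, -0.09628926,  0.23529822]), 'torque': array([ 0.00350208, -0.01323731, -0.0310724 ]), 'opening': 0.08534227568718453}
```

View pics/top1.png

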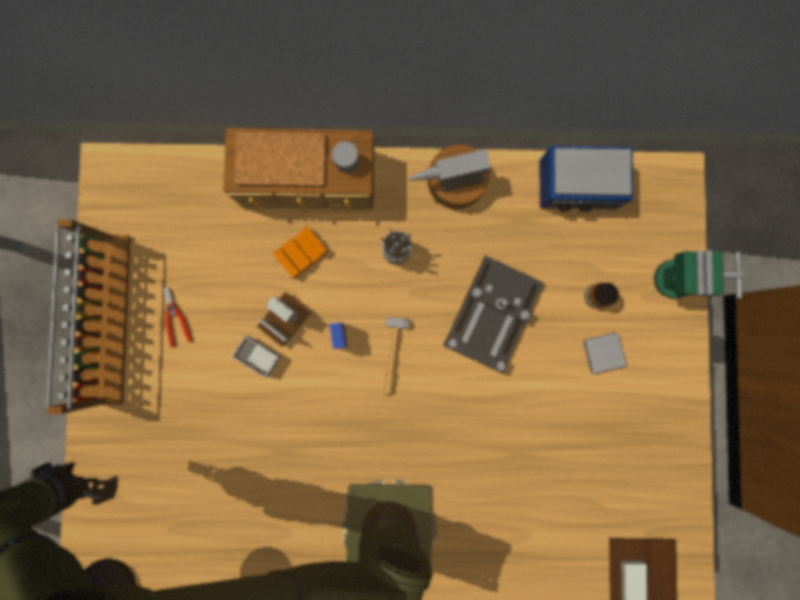

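View pics/side1.png

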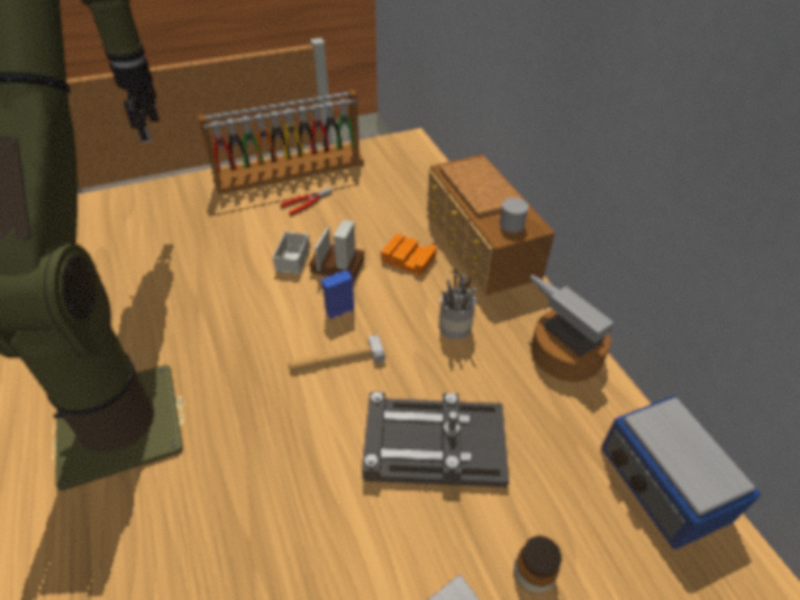

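The top view shows the rack at about (285,318) with the lid standing in it, and the frame at about (493,315). The frame's fixed bar is at the lower left, with bolts at (450,342) and (503,367), and the stud is near (502,303). The blue look-alike is at (338,335) and the orange one at (300,252). Next I measure these from the depth.

```bash
python3 - <<'E'
from h import *
def rect(P,m,name):
    q=P[m][:,:2]; r=cv2.minAreaRect((q*1000).astype(np.float32)); print(name,m.sum(),np.round(r[0],1),np.round(r[1],1),round(r[2],1),'z',np.round(np.percentile(P[m][:,2],[5,50,95]),3))
for n in('top','side'):
    p,d,i=load(n);P=cloud(d,i);z=P[...,2]
    ok=d>0
    if n=='top':
        print('table z',np.median(z[250:280,300:350]))
        s=512/800
        for (u,v) in [(285,318),(281,309),(270,330),(493,315),(480,355),(502,303),(450,342),(503,367),(338,335)]:
            print(u,v,np.round(P[int(v*s),int(u*s)],3), p[int(v*s),int(u*s)])
        c=P[int(318*s),int(285*s)]
        f=P[int(315*s),int(493*s)]
    near=lambda c,r:ok&(np.hypot(P[...,0]-c[0],P[...,1]-c[1])<r)
    m=near(c,.11)
    rk=m&(z>.024)&(z<.04); rect(P,rk,n+' rack band')
    hi=m&(z>.085); rect(P,hi,n+' high')
    rect(P,m&(z>.105),n+' lidtop'); 
    g=near(f,.17)
    rect(P,g&(z>.012)&(z<.07),n+' frame'); rect(P,g&(z>.034)&(z<.07),n+' bars');rect(P,g&(z>.075),n+' stud')
p,d,i=load('top')
a=cv2.resize(p[165:265,140:260],(600,500),interpolation=cv2.INTER_CUBIC); b=cv2.resize(p[150:250,270:365],None,fx=2,fy=2)
save(a,'rackc.png')
E
```

```text
table z 0.00022339435377006744
285 318 [0.504 0.247 0.112] [183 181 165]
281 309 [0.525 0.258 0.113] [185 182 165]
270 330 [0.476 0.299 0.034] [113  93  76]
493 315 [ 0.522 -0.25   0.02 ] [76 72 65]
480 355 [ 0.421 -0.215  0.043] [75 69 60]
502 303 [ 0.548 -0.258  0.093] [120 116 110]
450 342 [ 0.455 -0.143  0.044] [134 129 121]
503 367 [ 0.396 -0.266  0.055] [143 140 131]
338 335 [0.466 0.125 0.097] [ 65  88 160]
top rack band 400 [508.1 260.7] [ 89.5 202.7] 57.8 z [0.027 0.032 0.037]
top high 178 [485.9 227. ] [162.   81.4] 65.5 z [0.087 0.113 0.118]
top lidtop 137 [522.4 257.8] [60.3 27.9] 52.6 z [0.11  0.114 0.118]
top frame 2670 [ 522.6 -253.9] [160.3 250.4] 65.4 z [0.018 0.024 0.049]
top bars 662 [ 489.2 -238.3] [159.4 176.6] 65.5 z [0.037 0.044 0.055]
top stud 17 [ 546.2 -262.8] [10.7 11.7] 86.8 z [0.081 0.094 0.099]
side rack band 345 [508.3 262.3] [ 90.  200.8] 57.4 z [0.025 0.032 0.038]
side high 204 [484.3 225.9] [162.8  82.5] 66.0 z [0.086 0.108 0.115]
side lidtop 110 [522.9 259.1] [61.2 29.5] 51.0 z [0.107 0.113 0.116]
side frame 4727 [ 523.5 -251.8] [163.9 250.4] 65.8 z [0.019 0.023 0.047]
side bars 1111 [ 485.2 -234.1] [161.2 165.8] 65.7 z [0.037 0.044 0.056]
side stud 43 [ 546.6 -263.9] [14.  13.1] 20.0 z [0.076 0.092 0.098]
```

View pics/rackc.png

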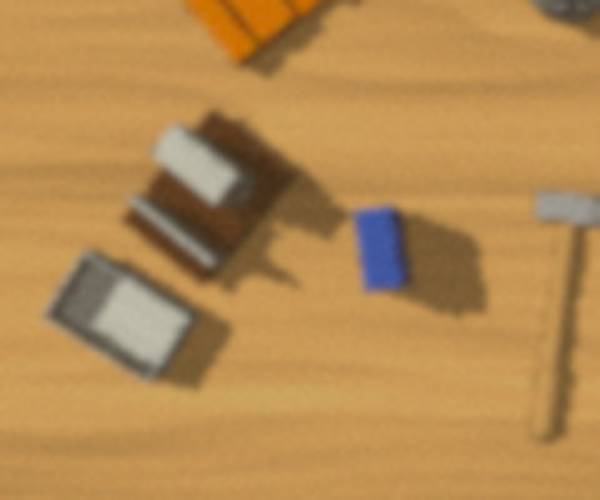

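The standing lid measures 60 x 28 mm with its top at 114 mm, centred at about (0.5225, 0.258). Its long side lies at about 52°, and its plain face points away from the robot, towards (0.79,-0.62). The frame is centred at (0.523,-0.253) with its x axis at about -24.6°. The stud sits at frame x ≈ 25 mm, so the jaw is already at about 0.046 and I will draw the bar back first.

On the way there I stop over the lid for a close look.

```bash
python3 -m jog '{"dp":[[3.5,-3.3,0.5],[3.5,-3.3,0.5],[3.5,-3.3,0.5],[3.5,-3.3,0.5],[3.5,-3.3,0.5],[3.5,-3.3,0.5],[3.5,-3.3,0.5],[3.5,-3.3,0.5],[3.5,-3.3,0.5],[0,0,0],[0,0,0]],"twist":[[0,0,-0.04],[0,0,-0.04],[0,0,-0.04],[0,0,-0.04],[0,0,-0.04],[0,0,-0.04],[0,0,-0.04],[0,0,-0.04],[0,0,-0.04],[0,0,0],[0,0,0]],"jaw":[8.5,8.5,8.5,8.5,8.5,8.5,8.5,8.5,8.5,8.5,8.5]}'
python3 - <<'E'
from h import *
p,d,i=cap('wrist');save(cv2.resize(p,(800,600)),'w1.png')
P=cloud(d,i);z=P[...,2]
for lo,hi in((.105,.125),(.08,.095),(.026,.04)):
    m=(d>0)&(z>lo)&(z<hi)&(np.hypot(P[...,0]-.51,P[...,1]-.26)<.09)
    if m.sum()>5:
        r=cv2.minAreaRect((P[m][:,:2]*1000).astype(np.float32));print(lo,m.sum(),r,np.median(z[m]))
E
```

```text
t: 1.2
position: [0.4994, 0.2849, 0.2728]
ee_rot: [[-0.787, 0.616, -0.007], [0.616, 0.787, -0.004], [0.003, -0.008, -1.0]]
ft_force: [0.1, 0.2, 0.6]
opening: 0.0847
0.105 1177 ((524.4439697265625, 259.62896728515625), (59.42936325073242, 28.059494018554688), 52.44859313964844) 0.11387676702293517
0.08 349 ((493.8136901855469, 269.4840087890625), (81.10528564453125, 45.36393737792969), 52.78460693359375) 0.08759828790172941
0.026 1956 ((502.297119140625, 265.0295104980469), (82.92842864990234, 109.1465835571289), 53.039058685302734) 0.031847756544873006
```

View pics/w1.png

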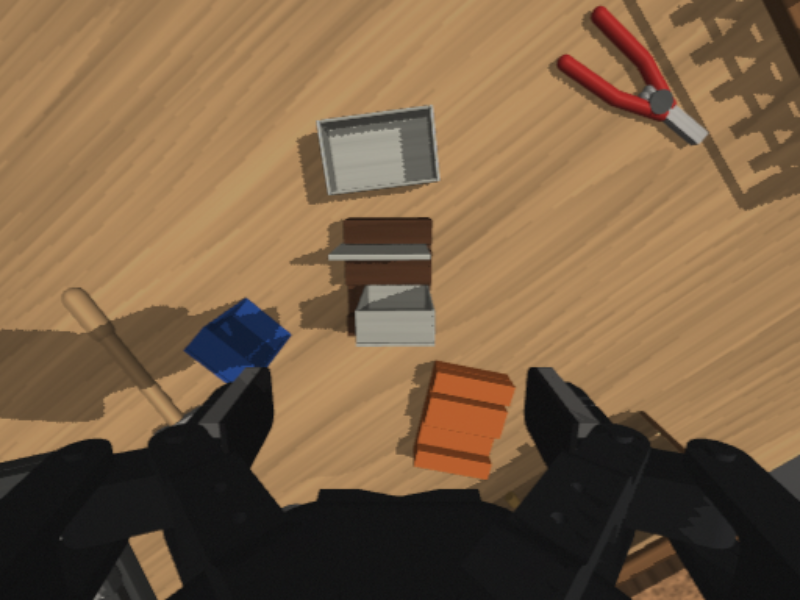

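The close view shows the lid at (395,320), hollow towards the blank at (380,255), rack square. It gives the lid top centre as (0.524, 0.260) at 52.5°. Now to the stud.

```bash
python3 -m jog '{"dp":[[0.5,-4.9,0],[0.5,-4.9,0],[0.5,-4.9,0],[0.5,-4.9,0],[0.5,-4.9,0],[0.5,-4.9,-0.5],[0.5,-4.9,-0.5],[0.5,-4.9,-0.5],[0.5,-4.9,-1],[0.2,-4.9,-1],[0,-4.9,-1],[0,0,0]],"twist":[[0,0,0.022],[0,0,0.022],[0,0,0.022],[0,0,0.022],[0,0,0.022],[0,0,0.022],[0,0,0.022],[0,0,0.022],[0,0,0.022],[0,0,0.022],[0,0,0.022],[0,0,0]],"jaw":[6,6,6,6,6,6,6,6,6,6,6,6]}'
python3 - <<'E'
from h import *
p,d,i=cap('wrist');save(cv2.resize(p,(800,600)),'w2.png')
P=cloud(d,i);z=P[...,2];c=np.array([.523,-.253])
def rr(m,n):
    if m.sum()>5: print(n,m.sum(),cv2.minAreaRect((P[m][:,:2]*1000).astype(np.float32)),np.median(z[m]))
g=(d>0)&(np.hypot(P[...,0]-c[0],P[...,1]-c[1])<.16)
rr(g&(z>.012)&(z<.05),'frame');rr(g&(z>.085)&(z<.1),'stud')
s=g&(z>.09)&(z<.1);print(P[s].mean(0))
e=np.array([np.cos(np.radians(-24.6)),np.sin(np.radians(-24.6))])
b=g&(z>.042)&(z<.049);x=(P[b][:,:2]-c)@e;print(np.histogram(x,bins=np.arange(-.14,.1,.01)))
E
```

```text
t: 2.45
position: [0.5394, -0.2505, 0.224]
ee_rot: [[-0.933, 0.359, -0.01], [0.359, 0.933, 0.002], [0.01, -0.002, -1.0]]
ft_force: [-0.7, 0.4, -0.3]
opening: 0.06
frame 23915 ((524.8611450195312, -252.8499755859375), (160.5855712890625, 250.36691284179688), 65.40177154541016) 0.022634065257950323
stud 175 ((548.1612548828125, -263.40350341796875), (13.932273864746094, 14.33808422088623), 67.59807586669922) 0.09547616106801825
[ 0.54773461 -0.26305035  0.09532868]
(array([  0,   2, 176, 246,  34,   0,   0,   0,   0,   0,   0,   0,   0,
         0,   0, 814, 636, 653, 192,   0,   0,   0,   0]), array([-1.40000000e-01, -1.30000000e-01, -1.20000000e-01, -1.10000000e-01,
       -1.00000000e-01, -9.00000000e-02, -8.00000000e-02, -7.00000000e-02,
       -6.00000000e-02, -5.00000000e-02, -4.00000000e-02, -3.00000000e-02,
       -2.00000000e-02, -1.00000000e-02,  1.11022302e-16,  1.00000000e-02,
        2.00000000e-02,  3.00000000e-02,  4.00000000e-02,  5.00000000e-02,
        6.00000000e-02,  7.00000000e-02,  8.00000000e-02,  9.00000000e-02]))
```

View pics/w2.png

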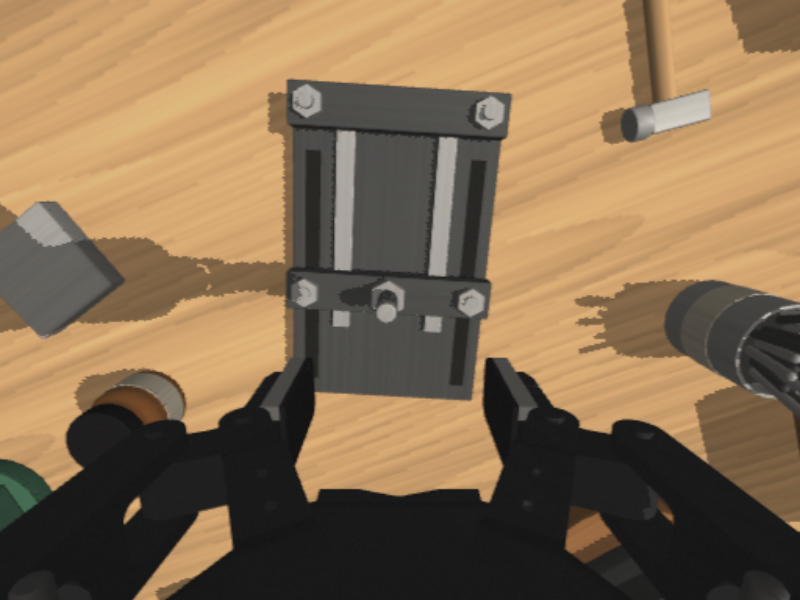

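The picture shows the frame squarely, with the fixed bar at the top (400,110), the bar at (388,295) and the stud tip at (386,312). The frame centre is (0.525,-0.253) with its x axis at -24.6°, and the stud is at (0.548,-0.263). Now I grip the stud.

```bash
python3 -m jog '{"dp":[[0.8,-1.2,-1],[0.1,-0.1,-4],[0,0,-4],[0,0,-3],[0,0,-2.5],[0,0,-1.2],[0,0,0],[0,0,0],[0,0,0],[0,0,0],[0,0,0]],"twist":[[0,0,-0.06],[0,0,0],[0,0,0],[0,0,0],[0,0,0],[0,0,0],[0,0,0],[0,0,0],[0,0,0],[0,0,0],[0,0,0]],"jaw":[6,5,5,5,5,5,0.5,0.5,0.5,0.5,0.5]}' 40
```

```text
t: 3.6
position: [0.5487, -0.2638, 0.0688]
ee_rot: [[-0.916, 0.4, -0.013], [0.4, 0.916, -0.024], [0.002, -0.028, -1.0]]
ft_force: [-1.3, -6.6, -3.3]
opening: 0.0125
```

```bash
python3 -m jog '{"dp":[[0.5,-0.23,0],[0.5,-0.23,0],[0.5,-0.23,0],[0.5,-0.23,0],[0.5,-0.23,0],[0.5,-0.23,0],[0.5,-0.23,0],[0.4,-0.18,0],[0,0,0]],"twist":[[0,0,0],[0,0,0],[0,0,0],[0,0,0],[0,0,0],[0,0,0],[0,0,0],[0,0,0],[0,0,0]],"jaw":[0.5,0.5,0.5,0.5,0.5,0.5,0.5,0.5,0.5]}'
```

```text
t: 4.5
position: [0.5718, -0.2745, 0.0688]
ee_rot: [[-0.918, 0.393, -0.053], [0.395, 0.918, -0.026], [0.038, -0.044, -0.998]]
ft_force: [-0.2, -7.4, -4.2]
opening: 0.0126
```

```bash
python3 -m jog '{"dp":[[0.6,-0.27,0],[0.6,-0.27,0],[0.6,-0.27,0],[0.6,-0.27,0],[0,0,0],[0,0,0]],"twist":[[0,0.02,0],[0,0.02,0],[0,0.01,0],[0,0,0],[0,0,0],[0,0,0]],"jaw":[0.5,0.5,0.5,0.5,0.5,5]}'
python3 -m jog '{"dp":[[0,0,0],[0,0,0],[0,0,4],[0,0,4],[0,0,4],[0,0,3],[0,0,0]],"twist":[[0,0,0],[0,0,0],[0,0,0],[0,0,0],[0,0,0],[0,0,0],[0,0,0]],"jaw":[5,5,5,5,8.5,8.5,8.5]}'
```

```text
t: 5.1
position: [0.588, -0.28, 0.069]
ee_rot: [[-0.914, 0.386, -0.125], [0.392, 0.92, -0.026], [0.105, -0.073, -0.992]]
ft_force: [0.4, 0.6, -0.1]
opening: 0.0264
t: 5.8
position: [0.59, -0.2648, 0.2229]
ee_rot: [[-0.92, 0.371, -0.127], [0.376, 0.927, -0.015], [0.112, -0.062, -0.992]]
ft_force: [0.6, 0.8, -0.9]
opening: 0.085
```

```bash
cat >> h.py <<'E'
from scipy.spatial.transform import Rotation as Ro
def Rt(yaw_y,th):  # tool y at azimuth yaw_y deg; tool z tilted th deg from down towards -d (d = azimuth yaw_y-90)
    a=np.radians(yaw_y);t=np.radians(th);y=np.array([np.cos(a),np.sin(a),0]);d=np.array([np.sin(a),-np.cos(a),0])
    z=-np.sin(t)*d-np.array([0,0,np.cos(t)]);return np.stack([np.cross(y,z),y,z],1)
def togo(p,R):
    o=readout.get_obs();r=Ro.from_matrix(R@np.array(o['ee_rot']).T).as_rotvec()
    print('dp cm',np.round((np.array(p)-o['position'])*100,2),'rot',np.round(r,3),'deg',np.degrees(np.linalg.norm(r)).round(1),'F',np.round(o['ft_force'],1),'op',round(o['opening'],4),'t',round(o['t'],2))
E
python3 -c "
from h import *
R=Rt(52.45,30);print(R);togo([.5755,.2203,.1914],R)"
```

```text
[[-0.68660381  0.60945353 -0.3964109 ]
 [ 0.52780224  0.79282179  0.30472676]
 [ 0.5         0.         -0.8660254 ]]
dp cm [-1.45 48.51 -3.15] rot [ 0.257  0.328 -0.283] deg 28.9 F [ 0.6  0.8 -0.9] op 0.085 t 5.8
```

```bash
python3 -m jog '{"dp":[[-0.1,4.4,0.3],[-0.1,4.4,0],[-0.1,4.4,0],[-0.1,4.4,0],[-0.1,4.4,0],[-0.1,4.4,0],[-0.1,4.4,0],[-0.1,4.4,-0.5],[-0.2,4.4,-1],[-0.2,4.4,-1],[-0.2,4.4,-1],[0,0,0]],"twist":[[0.026,0.033,-0.028],[0.026,0.033,-0.028],[0.026,0.033,-0.028],[0.026,0.033,-0.028],[0.026,0.033,-0.028],[0.026,0.033,-0.028],[0.026,0.033,-0.028],[0.026,0.033,-0.028],[0.026,0.033,-0.028],[0.026,0.033,-0.028],[0,0,0],[0,0,0]],"jaw":[8.5,8.5,8.5,8.5,8.5,8.5,8.5,8.5,8.5,8.5,8.5,8.5]}'; python3 -c "
from h import *
togo([.5755,.2203,.1614],Rt(52.45,30))"
```

```text
t: 7.0
position: [0.5642, 0.2484, 0.1857]
ee_rot: [[-0.673, 0.607, -0.423], [0.516, 0.795, 0.319], [0.53, -0.004, -0.848]]
ft_force: [-0.6, 0.5, -0.3]
opening: 0.0852
dp cm [ 1.13 -2.81 -2.43] rot [-0.018 -0.03  -0.003] deg 2.0 F [-0.6  0.5 -0.3] op 0.0852 t 7.0
```

```bash
python3 -m jog '{"dp":[[0.6,-1.5,-0.5],[0.5,-1.2,-1],[0,0,-0.7],[0,0,0]],"twist":[[-0.018,-0.03,0],[0,0,0],[0,0,0],[0,0,0]],"jaw":[8.5,8.5,8.5,8.5]}'; python3 - <<'E'
from h import *
togo([.5256,.2587,.0523],Rt(52.45,30))
p,d,i=cap('wrist');save(cv2.resize(p,(800,600)),'w3.png')
P=cloud(d,i);z=P[...,2]
m=(d>0)&(z>.11)&(z<.12)&(np.hypot(P[...,0]-.524,P[...,1]-.26)<.05)
print(cv2.minAreaRect((P[m][:,:2]*1000).astype(np.float32)),np.median(z[m]))
E
```

```text
t: 7.4
position: [0.5744, 0.218, 0.1598]
ee_rot: [[-0.689, 0.605, -0.398], [0.526, 0.796, 0.299], [0.498, -0.004, -0.867]]
ft_force: [-0.4, -1.5, -0.1]
opening: 0.0852
dp cm [ -4.88   4.07 -10.75] rot [ 0.004 -0.001 -0.005] deg 0.4 F [-0.4 -1.5 -0.1] op 0.0852 t 7.4
((524.6984252929688, 259.73388671875), (60.065757751464844, 29.007293701171875), 52.239131927490234) 0.11386865232834267
```

View pics/w3.png

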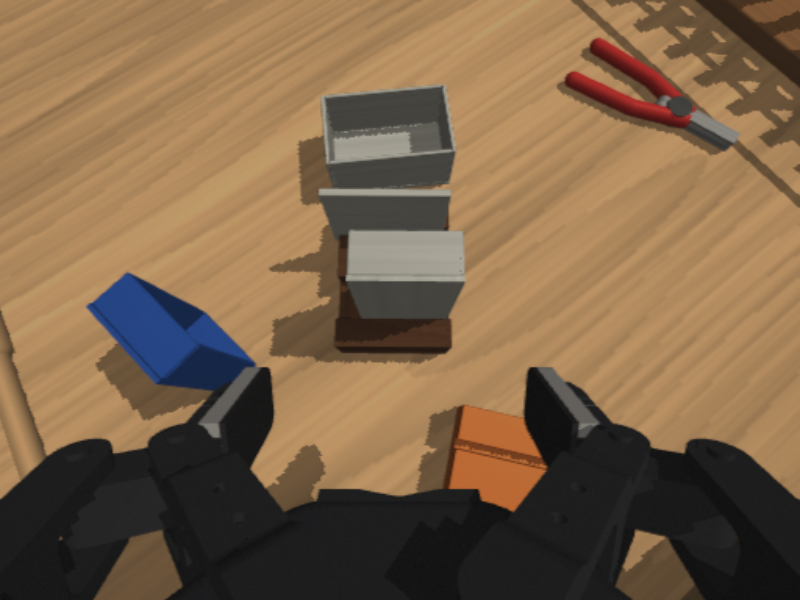

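The plain face is towards the gripper at (405,298), and the lid lies midway between the fingers. I advance along the tool axis and grip.

```bash
python3 -m jog '{"dp":[[-1,0.82,-2.1],[-1,0.82,-2.2],[-1,0.82,-2.2],[-0.9,0.8,-2.1],[-0.9,0.75,-2],[0,0,0]],"twist":[[0,0,0],[0,0,0],[0,0,0],[0,0,0],[0,0,0],[0,0,0]],"jaw":[8.5,8.5,8.5,8.5,8.5,8.5]}' 60; python3 -c "
from h import *
togo([.5256,.2587,.0523],Rt(52.45,30))"
```

```text
t: 8.05
position: [0.53, 0.2543, 0.0531]
ee_rot: [[-0.688, 0.614, -0.388], [0.534, 0.789, 0.303], [0.492, 0.001, -0.871]]
ft_force: [-1.1, -0.0, 0.6]
opening: 0.0848
dp cm [-0.44  0.44 -0.08] rot [0.005 0.008 0.005] deg 0.6 F [-1.1 -0.   0.6] op 0.0848 t 8.05
```

```bash
python3 -m jog '{"dp":[[-0.4,0.4,-0.1],[0,0,0],[0,0,0],[0,0,0],[0,0,0],[0,0,0],[0,0,0]],"twist":[[0,0,0],[0,0,0],[0,0,0],[0,0,0],[0,0,0],[0,0,0],[0,0,0]],"jaw":[8.5,5,5,5,5,5,5]}' 60; python3 -c "
from h import *
togo([.5256,.2587,.0523],Rt(52.45,30))"
```

```text
t: 8.75
position: [0.5304, 0.257, 0.0557]
ee_rot: [[-0.689, 0.617, -0.38], [0.536, 0.787, 0.305], [0.487, 0.006, -0.873]]
ft_force: [-0.4, 0.4, -1.3]
opening: 0.0585
dp cm [-0.48  0.17 -0.34] rot [0.004 0.015 0.009] deg 1.0 F [-0.4  0.4 -1.3] op 0.0585 t 8.75
```

The opening is 58.5 mm on a 60 mm lid, so it is held. Lifting straight up.

```bash
python3 -m jog '{"dp":[[0,0,2],[0,0,3],[0,0,4],[0,0,4],[0,0,4],[0,0,2],[0,0,0]],"twist":[[0,0,0],[0,0,0],[0,0,0],[0,0,0],[0,0,0],[0,0,0],[0,0,0]],"jaw":[5,5,5,5,5,5,5]}'; python3 - <<'E'
from h import *
o=readout.get_obs();R=np.array(o['ee_rot'])
# lid in tool from the grasp: R_lid0 columns x up, z=d
a=np.radians(52.35);d=np.array([np.sin(a),-np.cos(a),0]);x=np.array([0,0,1.]);RL=np.stack([x,np.cross(d,x),d],1)
Rg=np.array([[-0.689,0.617,-0.38],[0.536,0.787,0.305],[0.487,0.006,-0.873]]);pg=np.array([.5304,.257,.0557])
lo=np.array([.5246,.2597,.066])-.014*d
TL=Rg.T@RL; tl=Rg.T@(lo-pg); u,_,v=np.linalg.svd(TL);TL=u@v
np.savez('grasp',TL=TL,tl=tl);print(tl)
e=np.radians(-24.6);fx=np.array([np.cos(e),np.sin(e),0]);F=np.array([.5249,-.2528,0])
zz=np.array([0,0,1.]);RLt=np.stack([-fx,np.cross(zz,-fx),zz],1)
Rt_=RLt@TL.T
for h in(.1,.03,.0):
    lp=F+.003*fx+np.array([0,0,.022+h]);tp=lp-Rt_@tl;print(h,tp.round(4))
    togo(tp,Rt_)
print(Rt_.round(3))
E
```

```text
t: 9.45
position: [0.5307, 0.2546, 0.2599]
ee_rot: [[-0.691, 0.618, -0.374], [0.539, 0.786, 0.304], [0.482, 0.009, -0.876]]
ft_force: [0.7, 0.0, -2.2]
opening: 0.0586
[ 0.0226805  -0.0015009   0.00085602]
0.1 [ 0.5376 -0.2571  0.1422]
dp cm [  0.69 -51.17 -11.77] rot [-0.813 -1.34   0.179] deg 90.4 F [ 0.7  0.  -2.2] op 0.0586 t 9.45
0.03 [ 0.5376 -0.2571  0.0722]
dp cm [  0.69 -51.17 -18.77] rot [-0.813 -1.34   0.179] deg 90.4 F [ 0.7  0.  -2.2] op 0.0586 t 9.45
0.0 [ 0.5376 -0.2571  0.0422]
dp cm [  0.69 -51.17 -21.77] rot [-0.813 -1.34   0.179] deg 90.4 F [ 0.7  0.  -2.2] op 0.0586 t 9.45
[[-0.442  0.411  0.798]
 [ 0.206  0.912 -0.355]
 [-0.873  0.008 -0.487]]
```

```bash
python3 -m jog '{"dp":[[0,-3,0],[0,-4,0],[0,-4,0],[0,-4,0],[0,-4,0],[0,-4,0],[0,-4,0],[0,-4,0],[0,-4,0],[0,-4,0],[0,-3,0],[0,0,0]],"twist":[[-0.068,-0.112,0.015],[-0.068,-0.112,0.015],[-0.068,-0.112,0.015],[-0.068,-0.112,0.015],[-0.068,-0.112,0.015],[-0.068,-0.112,0.015],[-0.068,-0.112,0.015],[-0.068,-0.112,0.015],[-0.068,-0.112,0.015],[-0.068,-0.112,0.015],[-0.068,-0.112,0.015],[0,0,0]],"jaw":[5,5,5,5,5,5,5,5,5,5,5,5]}'; cat >> h.py <<'E'
def place(h,fxo=.003,F=(.5249,-.2528,0),yaw=-24.6,fyo=0):
    g=np.load('grasp.npz');e=np.radians(yaw);fx=np.array([np.cos(e),np.sin(e),0]);zz=np.array([0,0,1.]);fy=np.cross(zz,fx)
    R=np.stack([-fx,-fy,zz],1)@g['TL'].T;togo(np.array(F)+fxo*fx+fyo*fy+np.array([0,0,.022+h])-R@g['tl'],R)
E
python3 -c "
from h import *
place(.1);place(.03)"
```

```text
t: 10.65
position: [0.4968, -0.0744, 0.2447]
ee_rot: [[-0.772, 0.521, 0.363], [0.444, 0.852, -0.279], [-0.455, -0.054, -0.889]]
ft_force: [0.1, -0.1, -2.2]
opening: 0.0588
dp cm [  4.08 -18.26 -10.25] rot [-0.222 -0.549  0.136] deg 34.8 F [ 0.1 -0.1 -2.2] op 0.0588 t 10.65
dp cm [  4.08 -18.26 -17.25] rot [-0.222 -0.549  0.136] deg 34.8 F [ 0.1 -0.1 -2.2] op 0.0588 t 10.65
```

```bash
python3 -m jog '{"dp":[[0.6,-2.6,0],[0.6,-2.6,0],[0.6,-2.6,-0.5],[0.6,-2.6,-1],[0.6,-2.6,-1.5],[0.6,-2.6,-1.5],[0.5,-2.6,-1.5],[0,0,-1.5],[0,0,-1],[0,0,0]],"twist":[[-0.035,-0.085,0.021],[-0.035,-0.085,0.021],[-0.035,-0.085,0.021],[-0.035,-0.085,0.021],[-0.035,-0.085,0.021],[-0.035,-0.085,0.021],[-0.012,-0.03,0.01],[0,0,0],[0,0,0],[0,0,0]],"jaw":[5,5,5,5,5,5,5,5,5,5]}'
python3 - <<'E'
from h import *
place(.1)
p,d,i=cap('side');save(cv2.resize(p[200:350,170:370],(800,600),interpolation=cv2.INTER_CUBIC),'s2.png')
E
```

```text
t: 11.65
position: [0.515, -0.2044, 0.1541]
ee_rot: [[-0.659, 0.472, 0.586], [0.273, 0.876, -0.398], [-0.701, -0.102, -0.706]]
ft_force: [-0.7, 0.6, -2.9]
opening: 0.0585
dp cm [ 2.26 -5.27 -1.19] rot [-0.026 -0.3    0.084] deg 17.9 F [-0.7  0.6 -2.9] op 0.0585 t 11.65
```

View pics/s2.png

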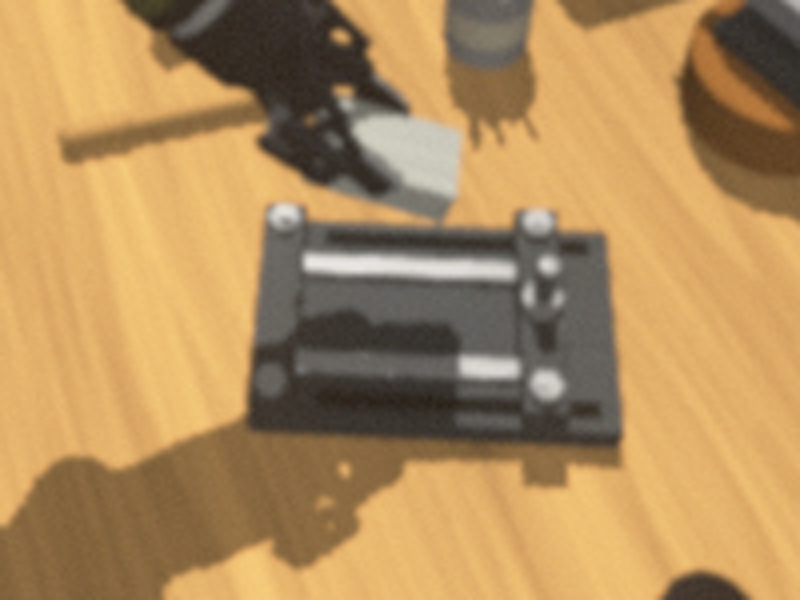

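The lid is held plain face up near crop (405,150), the bar is fully back at (540,300), and the channel is clear. I carry on turning and centring.

```bash
python3 -m jog '{"dp":[[0.3,-0.6,0.3],[0.3,-0.6,0.3],[0.3,-0.6,0],[0.3,-0.6,0],[0.3,-0.6,0],[0.2,-0.6,0],[0.2,-0.6,0],[0.2,-0.6,0],[0,0,0]],"twist":[[-0.005,-0.05,0.014],[-0.005,-0.05,0.014],[-0.005,-0.05,0.014],[-0.005,-0.05,0.014],[-0.005,-0.05,0.014],[-0.005,-0.05,0.014],[0,-0.03,0.01],[0,0,0],[0,0,0]],"jaw":[5,5,5,5,5,5,5,5,5]}'
python3 -c "
from h import *
place(.1);print(readout.get_obs()['joints'].round(2))"
```

```text
t: 12.6
position: [0.565, -0.2443, 0.1465]
ee_rot: [[-0.501, 0.367, 0.784], [0.136, 0.928, -0.347], [-0.855, -0.067, -0.515]]
ft_force: [0.1, 1.1, -2.3]
opening: 0.0584
dp cm [-2.74 -1.27 -0.42] rot [ 0.056 -0.06  -0.045] deg 5.4 F [ 0.1  1.1 -2.3] op 0.0584 t 12.6
[ 0.94  1.48 -1.43  2.54  2.58  1.86 -0.29]
```

```bash
python3 -m jog '{"dp":[[-0.9,-0.4,0],[-0.9,-0.4,0],[-0.8,-0.4,0],[0,0,0]],"twist":[[0.018,-0.02,-0.015],[0.018,-0.02,-0.015],[0.018,-0.02,-0.015],[0,0,0]],"jaw":[5,5,5,5]}'
python3 -c "
from h import *
place(.03);print(readout.get_obs()['joints'].round(3))"
```

```text
t: 13.0
position: [0.5554, -0.2603, 0.1437]
ee_rot: [[-0.455, 0.4, 0.796], [0.192, 0.916, -0.351], [-0.87, -0.007, -0.494]]
ft_force: [0.7, -0.4, -2.2]
opening: 0.0589
dp cm [-1.78  0.33 -7.14] rot [ 0.01  -0.012 -0.011] deg 1.1 F [ 0.7 -0.4 -2.2] op 0.0589 t 13.0
[ 1.003  1.545 -1.47   2.559  2.638  1.876 -0.268]
```

Joints 3 and 4 are at the ends of their ranges here. I will steepen the tool by about 12°, so the lid's far edge is lower, come back in x, and let the bed swing the lid flat in a light grip.

```bash
python3 -m jog '{"dp":[[-0.2,0.1,0],[-0.4,0.1,0],[-0.4,0.1,0],[-0.4,0.1,0],[-0.4,0,0],[0,0,0]],"twist":[[0.03,0.06,0],[0.03,0.06,0],[0.02,0.05,0],[0,0.03,0],[0,0,0],[0,0,0]],"jaw":[5,5,5,5,5,5]}'
python3 -c "
from h import *
place(.03);print(readout.get_obs()['joints'].round(3))"
```

```text
t: 13.6
position: [0.5366, -0.2548, 0.1422]
ee_rot: [[-0.626, 0.397, 0.671], [0.259, 0.917, -0.302], [-0.736, -0.015, -0.677]]
ft_force: [-0.1, -0.0, -2.6]
opening: 0.0584
dp cm [ 0.09 -0.22 -7.  ] rot [-0.075 -0.224 -0.013] deg 13.5 F [-0.1 -0.  -2.6] op 0.0584 t 13.6
[ 1.027  1.331 -1.463  2.485  2.291  1.603 -0.362]
```

```bash
python3 -m jog '{"dp":[[-0.2,0,-1.5],[-0.2,0,-1.5],[-0.1,0,-1.5],[0,0,-1],[0,0,0]],"twist":[[0,0,0],[0,0,0],[0,0,0],[0,0,0],[0,0,0]],"jaw":[5,5,5,5,5]}'
python3 - <<'E'
from h import *
place(.03);print(readout.get_obs()['joints'].round(3))
p,d,i=cap('wrist');save(cv2.resize(p,(800,600)),'w4.png')
P=cloud(d,i);F=np.array([.5249,-.2528]);e=np.radians(-24.6)
Q=np.stack([(P[...,:2]-F)@[np.cos(e),np.sin(e)],(P[...,:2]-F)@[-np.sin(e),np.cos(e)],P[...,2]],-1)
np.save('Q.npy',Q)
for v in range(0,200,20):
    print(v,[tuple((Q[v,u]*1000).round().astype(int)) for u in range(180,340,20)])
E
```

```text
t: 14.1
position: [0.5314, -0.2535, 0.0841]
ee_rot: [[-0.625, 0.395, 0.673], [0.258, 0.918, -0.299], [-0.736, -0.013, -0.676]]
ft_force: [-0.1, 0.1, -2.2]
opening: 0.0591
dp cm [ 0.62 -0.35 -1.18] rot [-0.075 -0.223 -0.016] deg 13.5 F [-0.1  0.1 -2.2] op 0.0591 t 14.1
[ 1.011  1.466 -1.369  2.498  2.445  1.67  -0.36 ]
0 [(np.int64(-96), np.int64(-24), np.int64(39)), (np.int64(-97), np.int64(-18), np.int64(40)), (np.int64(-96), np.int64(-12), np.int64(39)), (np.int64(-97), np.int64(-5), np.int64(40)), (np.int64(-97), np.int64(1), np.int64(40)), (np.int64(-97), np.int64(7), np.int64(40)), (np.int64(-98), np.int64(13), np.int64(41)), (np.int64(-97), np.int64(19), np.int64(39))]
20 [(np.int64(-79), np.int64(-30), np.int64(21)), (np.int64(-80), np.int64(-22), np.int64(22)), (np.int64(-80), np.int64(-15), np.int64(21)), (np.int64(-81), np.int64(-7), np.int64(22)), (np.int64(-81), np.int64(1), np.int64(22)), (np.int64(-81), np.int64(9), np.int64(22)), (np.int64(-81), np.int64(17), np.int64(22)), (np.int64(-81), np.int64(25), np.int64(22))]
40 [(np.int64(-73), np.int64(-31), np.int64(25)), (
[... 2165 characters left out ...]
.int64(-52), np.int64(22)), (np.int64(9), np.int64(-36), np.int64(28)), (np.int64(17), np.int64(-23), np.int64(22)), (np.int64(18), np.int64(-9), np.int64(21)), (np.int64(16), np.int64(5), np.int64(22)), (np.int64(16), np.int64(19), np.int64(22)), (np.int64(7), np.int64(32), np.int64(28)), (np.int64(6), np.int64(45), np.int64(28))]
180 [(np.int64(-56), np.int64(-27), np.int64(81)), (np.int64(-56), np.int64(-20), np.int64(81)), (np.int64(-56), np.int64(-13), np.int64(81)), (np.int64(-55), np.int64(-5), np.int64(80)), (np.int64(-56), np.int64(2), np.int64(80)), (np.int64(-55), np.int64(10), np.int64(80)), (np.int64(-57), np.int64(17), np.int64(81)), (np.int64(-56), np.int64(25), np.int64(80))]
```

View pics/w4.png

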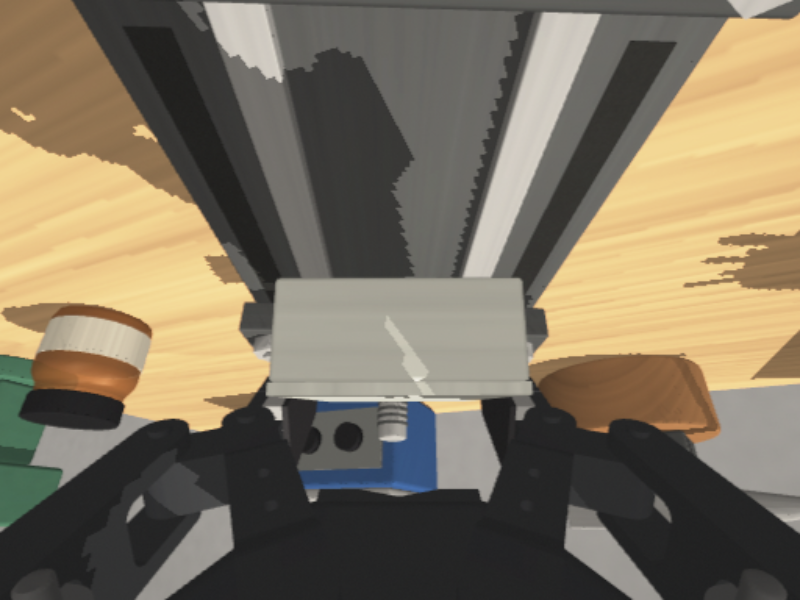

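The view shows the lid's near end face, from (275,280) to (522,380), above the channel between the two strips. I measure its edges against the strip edges.

```bash
python3 - <<'E'
from h import *
Q=np.load('Q.npy')*1000
for v in(190,200,210,225,235):
    r=Q[v];m=np.where((r[:,2]>60)&(r[:,0]>-75)&(r[:,0]<-30)&(abs(r[:,1])<45))[0]
    if len(m): print(v,m[[0,-1]],r[m[0]].round(1),r[m[-1]].round(1))
# strip inner edges: bed vs strip tops
x,y,z=Q[...,0],Q[...,1],Q[...,2]
for lo,hi in((-70,-55),(-55,-40),(-40,-25)):
    s=(x>lo)&(x<hi)&(z>26)&(z<30);b=(x>lo)&(x<hi)&(z>19)&(z<24)&(abs(y)<34)
    print(lo,'strip inner',y[s&(y<0)].max().round(1),y[s&(y>0)].min().round(1),'outer',y[s].min().round(1),y[s].max().round(1),'bed',y[b].min().round(1),y[b].max().round(1))
E
```

```text
190 [175 334] [-54.4 -29.1  84.4] [-55.7  30.   83.6]
200 [175 335] [-54.  -28.6  88.3] [-53.2  30.7  86.6]
210 [174 335] [-52.8 -28.7  91.8] [-52.6  30.4  90.4]
225 [173 336] [-51.1 -28.7  97. ] [-52.6  30.1  96.3]
235 [172 337] [-49.8 -28.9 100.3] [-52.3  30.1 100. ]
-70 strip inner -31.2 31.1 outer -45.7 45.7 bed -32.1 31.8
-55 strip inner -31.3 31.1 outer -45.4 45.8 bed -31.9 31.9
-40 strip inner -31.3 31.2 outer -45.4 45.3 bed -31.8 31.9
```

The lid's centre is within about 1 mm of the channel's, with a slight roll and yaw to take out. I correct those and go down to first contact.

```bash
python3 -m jog '{"dp":[[0,-0.1,-0.5],[0,0,-0.8],[0,0,-0.8],[0,0,-0.6],[0,0,-0.3],[0,0,0]],"twist":[[0.022,-0.01,-0.012],[0,0,0],[0,0,0],[0,0,0],[0,0,0],[0,0,0]],"jaw":[5,5,5,5,5,5]}'
python3 - <<'E'
from h import *
place(0);print(readout.get_obs()['joints'].round(3))
p,d,i=cap('wrist');P=cloud(d,i);F=np.array([.5249,-.2528]);e=np.radians(-24.6)
Q=1000*np.stack([(P[...,:2]-F)@[np.cos(e),np.sin(e)],(P[...,:2]-F)@[-np.sin(e),np.cos(e)],P[...,2]],-1)
for v in(190,200,210,225):
    r=Q[v];m=np.where((r[:,2]>32)&(r[:,0]>-75)&(r[:,0]<-30)&(abs(r[:,1])<33))[0]
    if len(m): print(v,m[[0,-1]],r[m[0]+2].round(1),r[m[-1]-2].round(1))
x,y,z=Q[...,0],Q[...,1],Q[...,2]
for lo,hi in((-70,-60),):
    s=(x>lo)&(x<hi)&(z>26)&(z<30);print('strip inner',y[s&(y<0)].max().round(1),y[s&(y>0)].min().round(1))
E
```

```text
t: 14.75
position: [0.5325, -0.2553, 0.0541]
ee_rot: [[-0.61, 0.408, 0.679], [0.284, 0.913, -0.294], [-0.74, 0.014, -0.673]]
ft_force: [0.5, 0.0, -2.7]
opening: 0.0584
dp cm [ 0.5  -0.18 -1.19] rot [-0.099 -0.207 -0.005] deg 13.1 F [ 0.5  0.  -2.7] op 0.0584 t 14.75
[ 1.026  1.542 -1.327  2.481  2.536  1.675 -0.352]
190 [175 334] [-54.1 -28.3  53.9] [-53.2  29.2  54. ]
200 [175 334] [-51.6 -28.5  56.8] [-52.3  28.9  57.7]
210 [175 335] [-51.2 -28.2  60.6] [-52.   28.7  61.6]
225 [173 336] [-50.1 -28.6  66. ] [-50.8  28.6  67. ]
strip inner -31.3 30.9
```

Centred to about 0.3 mm. Now I press down in a light grip so the lid swings flat.

```bash
python3 -m jog '{"dp":[[0,0,-0.3],[0,0,-0.3],[0,0,-0.3],[0,0,-0.3],[0,0,0]],"twist":[[0,0,0],[0,0,0],[0,0,0],[0,0,0],[0,0,0]],"jaw":[5,5,5,5,5]}' 20
cat > meas.py <<'E'
from h import *
place(0)
p,d,i=cap('wrist');P=cloud(d,i);F=np.array([.5249,-.2528]);e=np.radians(-24.6)
Q=1000*np.stack([(P[...,:2]-F)@[np.cos(e),np.sin(e)],(P[...,:2]-F)@[-np.sin(e),np.cos(e)],P[...,2]],-1)
for v in range(150,260,12):
    r=Q[v];m=np.where((r[:,2]>20)&(r[:,0]>-90)&(r[:,0]<-0)&(abs(r[:,1])<33))[0]
    if len(m): print(v,m[[0,-1]],r[m[0]+2].round(1),r[m[len(m)//2]].round(1),r[m[-1]-2].round(1))
E
python3 meas.py
```

```text
t: 15.3
position: [0.5344, -0.2556, 0.0489]
ee_rot: [[-0.6, 0.405, 0.69], [0.278, 0.914, -0.295], [-0.75, 0.015, -0.661]]
ft_force: [0.4, -2.1, -2.7]
opening: 0.0586
dp cm [ 0.32 -0.15 -0.67] rot [-0.094 -0.192 -0.008] deg 12.2 F [ 0.4 -2.1 -2.7] op 0.0586 t 15.3
150 [173 331] [-49.5 -31.6  28. ] [-40.7  -0.1  22. ] [-48.4  31.9  27.8]
162 [178 326] [-40.1 -31.8  27.8] [-31.   -0.1  22.2] [-39.8  31.8  28.1]
174 [183 320] [-30.  -31.8  28. ] [-19.4  -0.   22.1] [-28.6  31.7  27.7]
186 [176 333] [-51.2 -28.1  45.5] [-52.6   0.3  46.6] [-52.   29.1  46.5]
198 [175 334] [-49.5 -28.4  49.7] [-51.3   0.7  50.8] [-52.   28.8  51.4]
210 [174 335] [-49.5 -28.3  54.5] [-50.3   0.2  55.2] [-50.   29.2  55.4]
222 [173 336] [-48.9 -28.3  59. ] [-48.6   0.5  59.2] [-49.9  28.9  60. ]
234 [172 337] [-48.1 -28.3  63.2] [-48.1   0.5  63.5] [-47.6  29.3  63.7]
246 [170 339] [-47.4 -28.8  67.3] [-46.9   0.4  67.6] [-47.4  29.5  68.1]
258 [175 332] [-26.6 -32.1  66.8] [ -1.  -28.3  61.1] [-28.1  32.   68. ]
```

```bash
python3 -m jog '{"dp":[[0,0,-0.4],[0,0,-0.4],[0,0,-0.4],[0,0,-0.3],[0,0,0]],"twist":[[0,0,0],[0,0,0],[0,0,0],[0,0,0],[0,0,0]],"jaw":[5,5,5,5,5]}' 20
python3 meas.py
```

```text
t: 15.85
position: [0.5347, -0.2561, 0.048]
ee_rot: [[-0.581, 0.397, 0.71], [0.266, 0.918, -0.296], [-0.769, 0.017, -0.639]]
ft_force: [0.4, -0.5, -3.5]
opening: 0.0584
dp cm [ 0.29 -0.1  -0.57] rot [-0.083 -0.165 -0.017] deg 10.6 F [ 0.4 -0.5 -3.5] op 0.0584 t 15.85
150 [171 337] [-52.3 -31.8  28. ] [-43.3   0.5  22.2] [-51.7  32.1  27.9]
162 [176 331] [-43.8 -31.8  28.3] [-33.5   0.2  22.3] [-42.6  32.1  28. ]
174 [182 324] [-31.6 -32.1  27.4] [-21.4  -0.1  22. ] [-31.4  31.9  27.7]
186 [176 333] [-50.2 -28.9  42.7] [-51.3  -0.1  43.4] [-52.2  28.1  44.1]
198 [175 334] [-49.7 -28.9  47.3] [-50.6  -0.1  48. ] [-52.8  27.6  49.2]
210 [174 335] [-49.1 -29.   51.9] [-50.4  -0.2  52.6] [-51.   28.   53.1]
222 [173 336] [-49.2 -28.9  56.5] [-49.6  -0.3  56.9] [-49.1  28.3  57.1]
234 [172 337] [-47.  -29.4  60.2] [-48.6  -0.3  61. ] [-47.5  28.6  61.1]
246 [170 339] [-46.8 -29.7  64.5] [-47.7  -0.4  65.1] [-46.5  29.   65.2]
258 [176 334] [-28.4 -31.8  65.1] [-1.8 29.5 60.8] [-29.1  32.   66.1]
```

```bash
python3 -c "
from h import *
o=readout.get_obs();print(o['joints'].round(3),o['joint_efforts'].round(1),o['torque'].round(2),o['ft_force'].round(1))"
python3 -m jog '{"dp":[[0,0,-1],[0,0,-1],[0,0,0]],"twist":[[0.02,0.05,0],[0.02,0.05,0],[0,0,0]],"jaw":[5,5,5]}' 20
python3 -c "
from h import *
place(0)
o=readout.get_obs();print(o['joints'].round(3),o['joint_efforts'].round(1),o['torque'].round(2),o['ft_force'].round(1))"
```

```text
[ 1.032  1.582 -1.294  2.491  2.632  1.698 -0.338] [ -0.5 -45.8 -13.5   3.5   3.2   0.8  -0. ] [ 0.04  0.73 -0.22] [-3.5  0.3  2.3]
t: 16.2
position: [0.5339, -0.2558, 0.0344]
ee_rot: [[-0.65, 0.393, 0.65], [0.289, 0.919, -0.267], [-0.703, 0.014, -0.711]]
ft_force: [-0.3, 0.5, -2.5]
opening: 0.0585
dp cm [ 0.36 -0.13  0.78] rot [-0.119 -0.256 -0.022] deg 16.3 F [-0.3  0.5 -2.5] op 0.0585 t 16.2
[ 1.045  1.544 -1.311  2.435  2.508  1.591 -0.31 ] [  0.3 -48.3 -15.2   3.4   3.1   1.    0.1] [ 0.44  0.97 -0.02] [-0.3  0.5 -2.5]
```

```bash
python3 meas.py; python3 - <<'E'
from h import *
p,d,i=load('wrist')
q,dd,j=cap('side')
save(np.hstack([cv2.resize(p[100:300,120:400],(420,300)),cv2.resize(q[225:325,200:330],(380,300),interpolation=cv2.INTER_CUBIC)]),'w5.png')
E
```

```text
dp cm [ 0.36 -0.13  0.78] rot [-0.119 -0.256 -0.022] deg 16.3 F [-0.3  0.5 -2.5] op 0.0585 t 16.2
150 [162 350] [-63.5 -32.3  28.2] [-56.1   0.1  21.9] [-64.2  32.1  28.4]
162 [169 342] [-56.3 -31.6  28. ] [-49.    0.2  22.5] [-56.5  31.7  27.9]
174 [173 337] [-48.6 -31.9  28.1] [-48.1   0.2  27.7] [-47.8  32.3  27.5]
186 [178 330] [-46.6 -29.8  32.4] [-48.   -0.7  33.3] [-47.7  28.6  33.2]
198 [178 331] [-47.6 -28.9  38.4] [-46.8  -0.3  38. ] [-48.   28.   38.8]
210 [176 333] [-46.4 -29.3  42.9] [-47.8  -0.5  43.7] [-48.6  27.8  44.2]
222 [175 336] [-46.7 -29.   48. ] [-46.7  -0.1  48.1] [-47.7  28.5  48.6]
234 [174 334] [-42.5 -29.9  51. ] [-43.5  -0.8  51.5] [-44.1  28.2  51.9]
246 [183 326] [-30.3 -28.9  51.4] [-30.5  -0.1  51.6] [-30.5  28.6  51.9]
258 [176 334] [-25.3 -32.4  54.9] [-12.2   0.3  51.2] [-27.4  32.1  56. ]
```

View pics/w5.png

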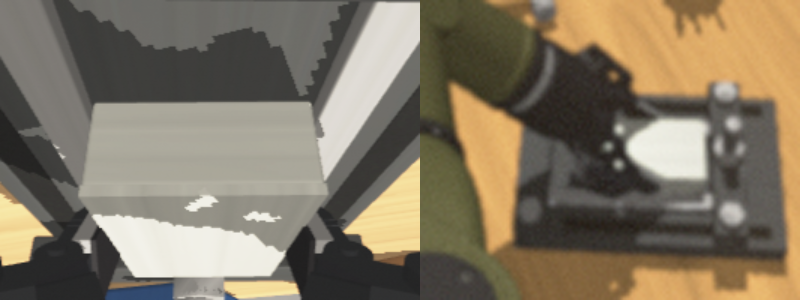

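The swing worked: the lid's top is level at 51–52 mm and its end wall is upright at frame x ≈ -48. It sits between the strips, y from about -30 to +30. I open and withdraw along the tool axis.

```bash
python3 -m jog '{"dp":[[0,0,0],[0,0,0],[0,0,0],[0,0,0],[0,0,0],[-1,0.4,1.1],[-2,0.8,2.2],[-2,0.8,2.4],[-1.5,0.6,3],[-1,0.4,4],[0,0,4],[0,0,0]],"twist":[[0,0,0],[0,0,0],[0,0,0],[0,0,0],[0,0,0],[0,0,0],[0,0,0],[0,0,0],[0,0,0],[0,0,0],[0,0.05,0],[0,0,0]],"jaw":[7,8.5,8.5,8.5,8.5,8.5,8.5,8.5,8.5,8.5,8.5,8.5]}'
python3 - <<'E'
from h import *
togo([.588,-.281,.2],Rt(65.4,0))
F=np.array([.5249,-.2528]);e=np.radians(-24.6)
p,d,i=cap('wrist')
P=cloud(d,i);Q=1000*np.stack([(P[...,:2]-F)@[np.cos(e),np.sin(e)],(P[...,:2]-F)@[-np.sin(e),np.cos(e)],P[...,2]],-1)
x,y,z=Q[...,0],Q[...,1],Q[...,2];m=(d>0)&(abs(y)<35)&(x>-90)&(x<55)&(z>46)&(z<54)
print(m.sum(),cv2.minAreaRect(Q[m][:,:2].astype(np.float32)))
A=np.c_[Q[m][:,:2],np.ones(m.sum())];print('plane',np.linalg.lstsq(A,Q[m][:,2],rcond=None)[0])
s=(d>0)&(z>80)&(z<100)&(abs(y)<15)&(x>40);print('stud',Q[s].mean(0) if s.any() else None)
E
```

```text
t: 17.5
position: [0.4889, -0.2411, 0.1992]
ee_rot: [[-0.706, 0.398, 0.587], [0.302, 0.918, -0.258], [-0.641, -0.005, -0.768]]
ft_force: [0.9, -0.2, -0.2]
opening: 0.0847
dp cm [ 9.91 -3.99  0.08] rot [ 0.287  0.634 -0.021] deg 39.9 F [ 0.9 -0.2 -0.2] op 0.0847 t 17.5
4936 ((3.220775604248047, 2.1447715759277344), (105.04228210449219, 62.87617874145508), 1.3381156921386719)
plane [3.58821586e-03 5.95319025e-04 4.99435330e+01]
stud [ 1.82061846e+02 -1.17544770e-01  9.03215903e+01]
```

The lid lies flat: plane at 49.9 mm with a slope under 0.4%. Now to the stud with the tool upright.

```bash
python3 -m jog '{"dp":[[1.4,-0.6,0],[1.4,-0.6,0],[1.4,-0.6,0],[1.4,-0.6,0],[1.4,-0.6,0],[1.4,-0.6,0],[0.5,-0.2,0],[0,0,0]],"twist":[[0.041,0.09,0],[0.041,0.09,0],[0.041,0.09,0],[0.041,0.09,0],[0.041,0.09,0],[0.041,0.09,0],[0.02,0.05,0],[0,0,0]],"jaw":[6,6,6,6,6,6,6,6]}'
python3 - <<'E'
from h import *
togo([.588,-.2818,.066],Rt(65.4,0))
F=np.array([.5249,-.2528]);e=np.radians(-24.6)
for n in('top','wrist'):
    p,d,i=cap(n);P=cloud(d,i);Q=1000*np.stack([(P[...,:2]-F)@[np.cos(e),np.sin(e)],(P[...,:2]-F)@[-np.sin(e),np.cos(e)],P[...,2]],-1)
    x,y,z=Q[...,0],Q[...,1],Q[...,2]
    s=(d>0)&(z>88)&(z<100)&(abs(y)<15)&(x>50)&(x<90);print(n,s.sum(),Q[s].mean(0),P[s].mean(0))
    m=(d>0)&(abs(y)<35)&(x>-90)&(x<52)&(z>47)&(z<54)
    if m.sum()>20: print('lid',m.sum(),cv2.minAreaRect(Q[m][:,:2].astype(np.float32)))
E
```

```text
t: 18.35
position: [0.5673, -0.2784, 0.1798]
ee_rot: [[-0.923, 0.385, -0.004], [0.385, 0.923, 0.015], [0.01, 0.012, -1.0]]
ft_force: [0.4, 0.4, -1.4]
opening: 0.0599
dp cm [  2.07  -0.34 -11.38] rot [-0.015 -0.004 -0.034] deg 2.1 F [ 0.4  0.4 -1.4] op 0.0599 t 18.35
top 0 [nan nan nan] [nan nan nan]
lid 328 ((-2.2194252014160156, -1.0960464477539062), (96.27721405029297, 60.18006896972656), 1.2290065288543701)
wrist 226 [6.91625200e+01 7.77360360e-02 9.46084834e+01] [ 0.58781742 -0.28152035  0.09460848]
lid 5973 ((-0.14728546142578125, 0.8861560821533203), (96.03018951416016, 60.245567321777344), 1.5219972133636475)<stdin>:7: RuntimeWarning: Mean of empty slice.
  ret = um.true_divide(
```

```bash
python3 -m jog '{"dp":[[1,-0.15,-0.5],[1,-0.15,-0.5],[0.1,0,-2],[0,0,-3],[0,0,-3],[0,0,-2],[0,0,-0.6],[0,0,0]],"twist":[[-0.015,-0.004,-0.03],[0,0,0],[0,0,0],[0,0,0],[0,0,0],[0,0,0],[0,0,0],[0,0,0]],"jaw":[6,6,6,6,6,6,6,6]}'
python3 -c "
from h import *
togo([.5878,-.2815,.066],Rt(65.4,0))"
```

```text
t: 19.25
position: [0.5785, -0.2792, 0.0527]
ee_rot: [[-0.916, 0.401, -0.008], [0.401, 0.916, -0.002], [0.006, -0.005, -1.0]]
ft_force: [0.6, -0.1, -0.1]
opening: 0.0599
dp cm [ 0.93 -0.23  1.33] rot [ 0.002 -0.008 -0.017] deg 1.1 F [ 0.6 -0.1 -0.1] op 0.0599 t 19.25
```

```bash
python3 -m jog '{"dp":[[0,0,1],[0.6,-0.1,0.3],[0.4,-0.1,0],[0,0,0],[0,0,0],[0,0,0],[0,0,0],[0,0,0],[0,0,0]],"twist":[[0,0,0],[0,0,0],[0,0,-0.015],[0,0,0],[0,0,0],[0,0,0],[0,0,0],[0,0,0],[0,0,0]],"jaw":[6,6,6,6,0.5,0.5,0.5,0.5,0.5]}' 50
python3 -c "
from h import *
togo([.5878,-.2815,.066],Rt(65.4,0))"
```

```text
t: 20.15
position: [0.592, -0.2832, 0.0728]
ee_rot: [[-0.909, 0.417, -0.0], [0.417, 0.909, -0.007], [-0.003, -0.006, -1.0]]
ft_force: [0.3, 0.7, 1.0]
opening: 0.0118
dp cm [-0.42  0.17 -0.68] rot [ 0.007 -0.     0.001] deg 0.4 F [0.3 0.7 1. ] op 0.0118 t 20.15
```

```bash
python3 -m jog '{"dp":[[-0.5,0.23,0],[-0.6,0.27,0],[-0.6,0.27,0],[-0.6,0.27,0],[-0.6,0.27,0],[-0.6,0.27,0],[-0.6,0.27,0],[-0.6,0.27,0],[0,0,0]],"twist":[[0,0,0],[0,0,0],[0,0,0],[0,0,0],[0,0,0],[0,0,0],[0,0,0],[0,0,0],[0,0,0]],"jaw":[0.5,0.5,0.5,0.5,0.5,0.5,0.5,0.5,0.5]}'
cat > bar.py <<'E'
from h import *
o=readout.get_obs();F=np.array([.5249,-.2528]);e=np.radians(-24.6);f=np.array([np.cos(e),np.sin(e)])
p,d,i=cap('wrist');P=cloud(d,i);Q=1000*np.stack([(P[...,:2]-F)@f,(P[...,:2]-F)@[-f[1],f[0]],P[...,2]],-1)
x,y,z=Q[...,0],Q[...,1],Q[...,2];print('tcp fx',(np.array(o['position'][:2])-F)@f,'Ff',np.array(o['ft_force'][:2])@f,np.round(o['ft_force'],1))
m=(d>0)&(abs(y)<34)&(x>-110)&(x<60)&(z>47.5)&(z<52)
if m.sum()>20: print('lid',m.sum(),cv2.minAreaRect(Q[m][:,:2].astype(np.float32)),'z',z[m].mean())
b=(d>0)&(abs(y)>36)&(abs(y)<50)&(z>43)&(z<48.5)&(x>-80)
print('bar face x',np.percentile(x[b],[1,99]) if b.any() else None)
k=(d>0)&(abs(y)<50)&(z>37)&(z<43)&(x<-85)&(x>-130);print('end bar inner',np.percentile(x[k],99) if k.any() else None)
E
python3 bar.py
```

```text
t: 21.05
position: [0.5489, -0.2636, 0.0729]
ee_rot: [[-0.907, 0.42, 0.018], [0.42, 0.907, -0.01], [-0.021, -0.002, -1.0]]
ft_force: [-0.3, -1.0, 2.0]
opening: 0.0122
tcp fx 0.02634271609783789 Ff 0.12398794043165251 [-0.3 -1.   2. ]
lid 17779 ((-29.871471405029297, 0.031093597412109375), (65.31886291503906, 116.31033325195312), 89.83468627929688) z 49.91603781050994
bar face x [ 8.2568915  37.64781864]
end bar inner -94.7717388244255
```

```bash
python3 -m jog '{"dp":[[-0.4,0.18,0],[-0.4,0.18,0],[-0.4,0.18,0],[0,0,0]],"twist":[[0,0,0],[0,0,0],[0,0,0],[0,0,0]],"jaw":[0.5,0.5,0.5,0.5]}'
python3 bar.py
```

```text
t: 21.5
position: [0.5424, -0.2606, 0.0729]
ee_rot: [[-0.905, 0.423, 0.031], [0.423, 0.906, -0.013], [-0.033, 0.001, -0.999]]
ft_force: [-2.9, 0.0, 3.0]
opening: 0.0124
tcp fx 0.019135950733903055 Ff -2.61461035144794 [-2.9  0.   3. ]
lid 17989 ((-34.68849182128906, 1.9461898803710938), (63.496517181396484, 121.96898651123047), 88.72589874267578) z 49.920233746190995
bar face x [ 0.82294707 30.05120175]
end bar inner -95.09813865010531
```

```bash
python3 -m jog '{"dp":[[-0.4,0.18,0],[-0.4,0.18,0],[-0.4,0.18,0]],"twist":[[0,-0.01,0],[0,-0.01,0],[0,0,0]],"jaw":[0.5,0.5,0.5]}'
python3 bar.py
```

```text
t: 21.85
position: [0.5424, -0.2604, 0.0734]
ee_rot: [[-0.9, 0.429, 0.076], [0.428, 0.903, -0.019], [-0.077, 0.015, -0.997]]
ft_force: [15.3, -4.5, -12.2]
opening: 0.012
tcp fx 0.019093896395358342 Ff 15.797182352611411 [ 15.3  -4.5 -12.2]
lid 18698 ((-34.74950408935547, -0.8360595703125), (65.10692596435547, 121.28722381591797), 89.9981689453125) z 49.92134873288082
bar face x [ 0.76277029 30.25576057]
end bar inner -95.07944187338244
```

The bar face is at frame x ≈ 0.8 mm (1.0 expected). It moved no further while the force rose to about 16 N, so the lid is nipped. Letting go.

```bash
python3 -m jog '{"dp":[[0,0,0],[0,0,0],[0,0,0],[0,0,0],[0,0,3],[0,0,4],[0,0,4],[0,0,4],[0,0,3],[0,0,0]],"twist":[[0,0,0],[0,0,0],[0,0,0],[0,0,0],[0,0,0],[0,0,0],[0,0,0],[0,0,0],[0,0.05,0],[0,0,0]],"jaw":[5,5,5,5,5,5,5,5,5,5]}'
python3 -m jog '{"dp":[[1.5,-0.7,0],[3,-1.4,0],[3,-1.4,0],[0,0,0]],"twist":[[0,0,0],[0,0,0],[0,0,0],[0,0,0]],"jaw":[5,5,5,5]}'
python3 bar.py; python3 - <<'E'
from h import *
p,d,i=load('wrist');q,dd,j=cap('side')
save(np.hstack([cv2.resize(p,(400,300)),cv2.resize(q,(400,300))]),'fin.png')
E
```

```text
t: 22.9
position: [0.5338, -0.2543, 0.2572]
ee_rot: [[-0.907, 0.422, 0.011], [0.422, 0.907, -0.011], [-0.014, -0.006, -1.0]]
ft_force: [-0.5, -0.1, -0.0]
opening: 0.0502
t: 23.3
position: [0.6084, -0.2897, 0.2558]
ee_rot: [[-0.908, 0.418, 0.007], [0.418, 0.908, -0.014], [-0.012, -0.01, -1.0]]
ft_force: [-1.1, 0.0, 0.4]
opening: 0.0504
tcp fx 0.09124680665154525 Ff -1.0204872679442283 [-1.1  0.   0.4]
lid 4745 ((-33.76679992675781, 2.4032821655273438), (66.4564437866211, 125.42965698242188), 87.14522552490234) z 49.89901786516327
bar face x [  1.6900712  301.42464556]
end bar inner -94.80107872448767
```

View pics/fin.png

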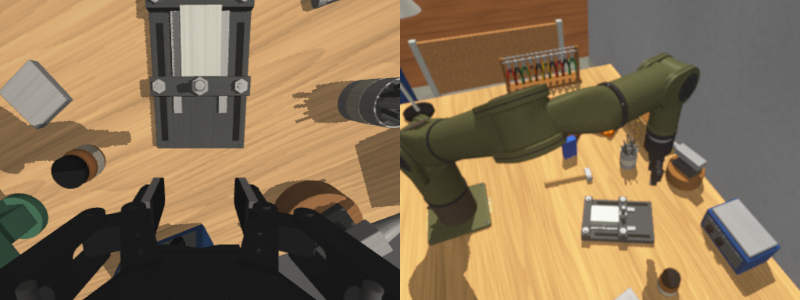

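The lid lies plain face up in the channel, between the end bar and the clamp bar at (200,88) in the left half. The face reading changed slightly (1.7 against 0.8 mm), so I check both gaps in this one view.

```bash
python3 - <<'E'
from h import *
F=np.array([.5249,-.2528]);e=np.radians(-24.6);f=np.array([np.cos(e),np.sin(e)])
for n in('wrist','side'):
    p,d,i=load(n);P=cloud(d,i);Q=1000*np.stack([(P[...,:2]-F)@f,(P[...,:2]-F)@[-f[1],f[0]],P[...,2]],-1)
    x,y,z=Q[...,0],Q[...,1],Q[...,2];ok=d>0
    for lo,hi in((-26,-16),(-5,5),(16,26)):
        k=ok&(y>lo)&(y<hi);l=k&(z>48.2)&(z<52)&(x>-110)&(x<5);b=k&(z>43)&(z<48)&(x>-5)&(x<40);g=k&(z<38)&(x>-94)&(x<2)
        E=k&(z>38)&(z<42)&(x<-85)
        print(n,lo,'lid x',np.percentile(x[l],[1,99]).round(1) if l.any() else 0,'bar',np.percentile(x[b],[1,99]).round(1) if b.any() else 0,'endbar',x[E].max().round(1) if E.any() else 0,'low px',g.sum())
    l=ok&(z>48.2)&(z<52)&(abs(y)<35)&(x>-90)&(x<-5);print('lid y',np.percentile(y[l],[.5,99.5]).round(1))
    s=ok&(z>90)&(z<100)&(abs(y)<12)&(x>0)&(x<40);print('stud x',x[s].mean() if s.any() else 0)
E
```

```text
wrist -26 lid x [-94.3   0.1] bar [ 1.7 30.2] endbar -98.7 low px 0
wrist -5 lid x [-94.4   0.9] bar [ 1.7 30.3] endbar -98.6 low px 0
wrist 16 lid x [-94.    0.1] bar [ 1.8 30.3] endbar -98.7 low px 0
lid y [-28.2  31.1]
stud x 16.050383497610436
side -26 lid x [-95.4  -1.4] bar [-0.4 28.5] endbar -98.4 low px 17
side -5 lid x [-94.4   1.2] bar [-3.8 28.9] endbar -97.4 low px 0
side 16 lid x [-96.   -1.6] bar [ 1.4 26.5] endbar -98.7 low px 0
lid y [-28.   32.5]
stud x 14.365614319164205
```

The stud is at frame x = 16.05 mm, which is jaw 0.055. No bed shows between lid and bars, and the lid is square at z = 49.9 mm. Handing in.

```bash
python3 -c "
from bench import job,readout
print(readout.get_obs()['ft_force'],job.finish_job())"
```

```text
the job is handed in; nothing more can be done
[-0.31693064  0.10305969  0.75773702] None
```

The lid is in the clamping frame, plain face up and flat on the bed, nipped between the clamp bar and the fixed end bar. The gripper let go and stood clear when I handed the job in, at about 23.5 s.

**What I did:** the clamp bar stood at about 0.046, so I first drew it back to make room. I took the lid from the rack by its 60 mm sides and turned it over. Joints 3 and 4 came to the ends of their ranges while laying it flat. I steepened the tool and pressed the lid down in a light grip, so the bed swung it level. Then I pushed the bar up by its stud until it stopped moving and the force reached about 16 N.

**Last checks:**
- **Lid:** the top is level at 49.9 mm (50 expected). It runs from -94 to about +1 mm in the frame's x.
- **Square:** the width reads -28.2 to +31.1 mm, so the lid sits a little over 1 mm to one side of the channel, within its play.
- **Clamp bar:** the stud is at x = 16.05 mm, which is jaw 0.055, as expected.
- **Disagreement:** the bar's face read 0.8 mm before release and 1.7 mm after, against 1.0 expected. The side camera's edges scatter by 2 mm or more. Both are about the size of the calibration error, and no bed showed between lid and bars in the wrist view. The side view had a few low pixels at one edge.
- **Bystanders:** in the last pictures I saw nothing else disturbed. I did not measure the bystanders, and the rack with the blank was not clearly in view.

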